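# Fit and purge the missing water filter cartridge

### The job

One of the three wells of the countertop water filter is empty. Lift the spare cartridge out of its stand and push its keyed shaft into the hub of the empty well, turning it under a light push until the key drops into the keyway and the cartridge is fully home; then keep pushing to force the sprung hub down to its stop, and finish while still gripping the cartridge and holding it down. Leave the mug, the creamer tin and the dish where they are.

Things in the scene. Friction and masses are not known exactly. Their poses are not given: they have to be found in the camera images.
- filter: white slab 110 (x) x 290 (y) x 20 mm, fixed; origin at the centre of its underside; three wells 88 mm apart along its y. Each is a grey turret 55 mm wide, top 50 mm above the counter, with an aluminium hub 43 mm wide standing out of it. A hub does not turn but is sprung: it can be pushed straight down 8 mm to a hard stop (about 3 N to start it, 8 N at the stop).
- mouth_1 (a point): left (+y) well: centre of the hub's bore at the hub's top face when it is up, 68 mm above the counter. z up, x as the slab's. Bore 22.6 mm wide, 30 mm deep, with one keyway slot 8.5 mm wide, open at the top, reaching 17 mm from the axis. In one of the three wells there is no cartridge.
- mouth_2 (a point): middle well, alike. Seen from above, each hub's keyway points within 0.7 rad either way of the slab's +x axis (away from the robot), differently in each hub and each time; two blue marks on the hub's top flank it. No pose tells its angle: look, or feel for it by turning the cartridge.
- mouth_3 (a point): right (-y) well, alike.
- cart_1_grip (a point): white cartridge with a blue band, fixed in its well, same shape and size as the spare; point at the centre of its grip bar, 51 mm above the mouth level of its well. It cannot be taken out; its top is 149 mm above the counter.
- cart_2_grip (a point): white cartridge with a blue band, fixed in its well, same shape and size as the spare; point at the centre of its grip bar, 51 mm above the mouth level of its well. It cannot be taken out; its top is 149 mm above the counter.
- spare_grip (a point): spare cartridge, white with a blue band, loose, 0.14 to 0.25 kg, 109 mm tall, upright in its stand; point at the centre of the grip bar on its top, 91 mm above the shaft's tip. Bar 40 mm long (x), 16 mm thick (y), 36 mm high; below it a can 44 mm wide, 45 mm high, whose underside comes to rest on the hub's top. x axis towards the key: the side of the bar's blue dot and blue end.
- spare_tip (a point): lower end of the spare's shaft, axes as spare_grip. Shaft 20 mm wide, 28 mm long below the can, cone-tipped (14 mm wide at the end); key 6 mm wide on its +x side, reaching 15.5 mm from the axis, from 8 mm above the tip up to the can. Tip 4 mm above the counter in the stand; 60 with the key on top of a hub that is up; 40 fully home with the hub up; 32 with the hub at its stop.
- stand: grey round stand of the spare, fixed, 68 mm across at the foot, 32 mm high, with a plain round pocket about 36 to 40 mm wide in which the shaft and key hang free; origin at the centre of its underside. Lift the cartridge straight up by more than 30 mm to clear it.
- blue_mug_mid (a point): blue mug 85 x 117 x 96 mm; bystander, to be left alone; point at its middle, half-way up, 48 mm above the counter
- creamer_mid (a point): creamer tin with blue lid, 55 mm across, 82 mm high; bystander, to be left alone; point at its middle, half-way up, 41 mm above the counter
- white_dish_mid (a point): round white dish 118 mm across, 34 mm high; bystander, to be left alone; point at its middle, half-way up, 17 mm above the counter
Things that resemble listed ones, but are neither listed nor needed, are in the scene too. Leave any green or red look-alike of the part that bears spare_grip alone.

How it is judged:
On the way, in this order (a step that is already met when the one before it is completed fails the run):
1. the spare is lifted clear of its stand (height (world z) of spare_tip above 0.045 m and contact force between the fingers and spare above 1 N), for 0.2 s.
2. its key has dropped into the keyway of the empty well and the shaft is home (height (world z) of spare_tip below 0.042 m and (horizontal distance between spare_tip and mouth_1 below 0.004 m or horizontal distance between spare_tip and mouth_2 below 0.004 m or horizontal distance between spare_tip and mouth_3 below 0.004 m) and angle between spare_tip's own z axis and vertical below 0.1 rad), for 0.1 s.
At the end, for the whole second after the job is handed in: the spare stands upright (0.1 rad) in the empty well, shaft within 4 mm of its axis, still gripped (over 2 N) and at rest, shaft tip below 34.5 mm above the counter: key in the keyway and hub pressed down at least 5.5 of its 8 mm (height (world z) of spare_tip below 0.0345 m and (horizontal distance between spare_tip and mouth_1 below 0.004 m or horizontal distance between spare_tip and mouth_2 below 0.004 m or horizontal distance between spare_tip and mouth_3 below 0.004 m) and angle between spare_tip's own z axis and vertical below 0.1 rad and contact force between the fingers and spare above 2 N and linear speed of spare below 0.02 m/s); the arm keeps its last pose, push and grip.
It fails at once if the mug, the creamer tin or the dish is moved by more than 30 mm (distance of any of blue_mug_mid, creamer_mid, white_dish_mid from where it was at the start of the episode above 0.03 m).
It also fails if it takes over 48 s, if anything falls off the work surface, if the arm or the gripper's body presses on something with over 40 N, if the wrist force passes 120 N, or if a joint passes its speed limit or range.

### The arm

A 6-joint arm with a two-finger parallel gripper is mounted at the origin on a cart in front of the work surface, level with it; the furniture and walls round the work are solid. World frame = base frame: x ahead of the robot, y to its left, z up, the work surface at z = 0. Lengths are in m, angles in rad, forces in N, time in s.
With the tool pointing down it reaches from about 0.425 to 0.95 m from the base axis. Payload 3.5 kg.
Tool frame: the origin (TCP) lies midway between the tips of the shut fingers; the grasp point (between the pads) lies 19 mm behind it; z points along the fingers, y is the line along which they close (so a half turn about z gives the same grasp; the last joint's range is limited). The gripper opens to 85 mm and grips with 20 to 120 N. Pads are 22 mm wide; open, the fingers measure 114 mm over their backs; the gripper's body (76 mm by 85 mm) begins 54 mm behind the grasp point. The pads swing forward as they close: fully open they stand 13 mm farther back than shut.
Start: joints at [1.001, 0.286, 1.577, -0, 1.279, -0.15], TCP at [0.275, 0.616, 0.231] pointing down, gripper open.
Joint ranges: [-2.77, 2.77], [-0.9, 2.22], [0.21, 2.48], [-1.53, 4.67], [0.24, 2.81], [-2.84, 2.84]. Speed limits (rad/s): [2.79, 2.79, 3.14, 3.14, 3.14, 3.14].

### API

Orientations are given as a unit quaternion [x, y, z, w].
In Python, from plant import ctrl gives the robot as it stands. The module is installed in compiled form; this text tells all that it offers.
- The arm moves only by the shell command python3 -m inch 'ROWS' [FORCE]. ROWS is JSON, a list of rows, each a list of 5 numbers: the closure, from 0 (fully open) to 1 (shut), then the shift along the tool's x, y, z in m, then the turn about the tool's z in degrees. A call has 1 to 5 rows; each row is the pose to reach, as a shift and turn from the pose commanded when the call began, along the tool's axes at that moment; what a row does not reach only later rows make up. A row lasts 1/12 s, in which the tool goes at most 41.7 mm and 7.16 degrees, less where a joint would pass 70% of its speed; a pose out of reach is approached as far as the arm can. A call with a gripper value outside its range is refused whole. The fingers move at their own pace and stop on an object; FORCE is the grip in N (left out, the last holds). Time passes only in rows, so rows that repeat a pose let the fingers close. It gives the time, the measured TCP pose, the force, the opening and the grip force at its end, in the units of the state.
- ctrl.get_state(): the state, without advancing time (a new reading comes with each control period).
- ctrl.read_camera(name): name is "scene" or "top" or "wrist"; returns a dict with "pixels" (384x512x3 uint8, red, green, blue), "depth" (384x512 float32, m along the optical axis (not along the pixel's ray), 0 where there is no reading), "fx", "fy", "cx", "cy" (pixels), "xyz" and "rotation" of the camera in the world; the wrist camera has in their place "mount" (4x4, takes a point from camera to tool coordinates, whose origin is the TCP and whose axes are the flange's). Camera axes: x right, y down, z forward; pixel columns grow to the right and rows downward; lengths in m; the calibration is good to about 2 mm. A picture is of the moment at which its call begins: read the wrist's pose just before it.
- ctrl.sign_off(): hands the job in; it is judged then, once.
Trained networks look in a picture, given as the dict that the camera call returned (one of the last four; its "shot" number tells which), for a name from the list of things; names that differ only in an ending like _2 or _b are one class to them, and where a whole thing is asked for, a point or a joint stands for the part that bears it (a point fixed in the world has none). Each returns a list of dicts, best first, with "score" (0 to 1); they miss things now and then, are a little off and sometimes report something else, mostly with a low value. They report only what shows in the picture. A call takes as long as a camera call. They do not tell look-alikes from the thing itself.
- ctrl.spot_in(query, picture): "at" ([column, row] in pixels, amid what is visible of it).
- ctrl.tip_of(query, picture): "at" ([column, row] in pixels: a listed point, or the origin of a listed thing).
The state is a dict: "time": time; "qpos": joint angles; "dq": joint speeds; "joint_efforts": joint torques, N m; "eef_pos": TCP position; "tcp_rot": TCP orientation; "contact_force": force on the tool from outside, world axes, zero at the start; "wrist_torque": the same for the moment, N m; "opening": opening from 0.0 (shut) to 1.0 (fully open); "finger_force": force on a finger pad.
Only numpy, scipy, OpenCV 4.12 (cv2) and the standard library are available. Lean on these libraries where they do the work, as an engineer would, in place of code of your own. Each camera call takes 0.05 s, during which the arm holds its last target. There are 200 camera calls.

## Working session

There is one attempt and no reset: what is moved stays moved. The work goes in short steps, Python scripts to look and compute and a shell command to move; the robot and the scene stay as the last step left them, time stands still between calls to the robot, and variables do not carry over. Pictures are saved under pics/ and viewed, at most 10 in all, crops included, and the job is handed in when it is done.

```bash
mkdir -p pics
cat > h.py <<'E'
import numpy as np, cv2
from plant import ctrl
from scipy.spatial.transform import Rotation as R
def cam(n):
    s=ctrl.get_state(); p=ctrl.read_camera(n)
    if n=="wrist":
        T=np.eye(4); T[:3,:3]=R.from_quat(s["tcp_rot"]).as_matrix(); T[:3,3]=s["eef_pos"]
        T=T@np.array(p["mount"])
    else:
        T=np.eye(4); T[:3,:3]=np.array(p["rotation"]).reshape(3,3); T[:3,3]=p["xyz"]
    p["T"]=T; return p
def ray(p,at):
    d=p["T"][:3,:3]@np.array([(at[0]-p["cx"])/p["fx"],(at[1]-p["cy"])/p["fy"],1]); return p["T"][:3,3],d
def atz(p,at,z):
    o,d=ray(p,at); return o+d*(z-o[2])/d[2]
def dep(p,at):
    c,r=int(round(at[0])),int(round(at[1])); o,d=ray(p,at); return o+d*np.median(p["depth"][r-1:r+2,c-1:c+2])
def px(p,X):
    q=np.linalg.inv(p["T"])@np.append(X,1); return np.array([q[0]/q[2]*p["fx"]+p["cx"],q[1]/q[2]*p["fy"]+p["cy"]])
def save(p,f,box=None,size=(800,600)):
    im=p["pixels"][:,:,::-1]
    if box: im=im[box[1]:box[3],box[0]:box[2]]
    k=min(size[0]/im.shape[1],size[1]/im.shape[0])
    cv2.imwrite("pics/"+f,cv2.resize(im,None,fx=k,fy=k,interpolation=cv2.INTER_CUBIC))
E
python3 - <<'E'
from h import *
np.set_printoptions(precision=3,suppress=True)
print(ctrl.get_state())
Z=dict(spare_grip=.095,mouth_1=.068,cart_1_grip=.119,stand=0,blue_mug_mid=.048,creamer_mid=.041,white_dish_mid=.017,filter=0)
ims=[]
for n in("top","scene"):
    p=cam(n); ims.append(p["pixels"]); print(n,p["T"][:3,3])
    for q,z in Z.items():
        for d in ctrl.tip_of(q,p)[:5]: print(q,round(d["score"],2),np.round(d["at"]),atz(p,d["at"],z),dep(p,d["at"]))
im=np.vstack(ims)[:,:,::-1]
cv2.imwrite("pics/top.png",cv2.resize(ims[0][:,:,::-1],(800,600))); cv2.imwrite("pics/scene.png",cv2.resize(ims[1][:,:,::-1],(800,600)))
E
```

```text
{'time': 0.0, 'qpos': array([ 1.001,  0.287,  1.578,  0.   ,  1.279, -0.15 ]), 'dq': array([ 0.003,  0.   ,  0.   ,  0.001, -0.001,  0.001]), 'joint_efforts': array([ -0.001, -40.597, -29.263,  -0.   ,   0.006,   0.   ]), 'eef_pos': array([0.275, 0.616, 0.23 ]), 'tcp_rot': array([ 0.208,  0.978, -0.001, -0.   ]), 'contact_force': array([-0.389,  0.231,  0.582]), 'wrist_torque': array([-0.023,  0.039,  0.007]), 'finger_force': 0.0, 'opening': 1.0002989041443926}Traceback (most recent call last):
  File "<stdin>", line 7, in <module>
  File "h.py", line 10, in cam
    T=np.eye(4); T[:3,:3]=np.array(p["rotation"]).reshape(3,3); T[:3,3]=p["xyz"]
                          ~~~~~~~~~~~~~~~~~~~~~~~~~~~~~~~^^^^^
ValueError: cannot reshape array of size 4 into shape (3,3)
```

```bash
sed -i 's/np.array(p\["rotation"\]).reshape(3,3)/R.from_quat(p["rotation"]).as_matrix()/' h.py
python3 - <<'E'
from h import *
np.set_printoptions(precision=3,suppress=True)
Z=dict(spare_grip=.095,mouth_1=.068,cart_1_grip=.119,stand=0,blue_mug_mid=.048,creamer_mid=.041,white_dish_mid=.017,filter=0)
for n in("top","scene"):
    p=cam(n); save(p,n+".png"); print(n,p["T"][:3,3],p["fx"])
    for q,z in Z.items():
        for d in ctrl.tip_of(q,p)[:5]: print(q,round(d["score"],2),np.round(d["at"]),atz(p,d["at"],z),dep(p,d["at"]))
E
```

```text
top [0.296 0.046 1.521] 394.61734370599567
spare_grip 0.66 [112. 156.] [0.604 0.605 0.095] [0.601 0.6   0.107]
spare_grip 0.59 [280. 174.] [ 0.539 -0.019  0.095] [ 0.53  -0.017  0.151]
spare_grip 0.58 [167. 207.] [0.418 0.394 0.095] [0.417 0.391 0.11 ]
spare_grip 0.55 [221. 177.] [0.528 0.197 0.095] [0.526 0.196 0.108]
spare_grip 0.53 [192. 200.] [0.442 0.302 0.095] [0.44  0.299 0.113]
mouth_1 0.82 [256. 180.] [0.52  0.071 0.068] [0.521 0.071 0.064]
mouth_1 0.79 [302. 169.] [ 0.56  -0.101  0.068] [ 0.552 -0.096  0.116]
mouth_1 0.6 [278. 176.] [ 0.536 -0.013  0.068] [ 0.528 -0.011  0.113]
cart_1_grip 0.53 [305. 170.] [ 0.55  -0.107  0.119] [ 0.544 -0.104  0.15 ]
stand 0.43 [196. 204.] [0.438 0.303 0.   ] [0.43  0.288 0.086]
stand 0.22 [256. 180.] [0.529 0.073 0.   ] [0.519 0.072 0.064]
blue_mug_mid 0.75 [393. 194.] [ 0.469 -0.442  0.048] [ 0.471 -0.448  0.029]
blue_mug_mid 0.63 [194. 200.] [0.446 0.302 0.048] [0.439 0.291 0.113]
creamer_mid 0.76 [371. 171.] [ 0.557 -0.364  0.041] [ 0.55  -0.354  0.08 ]
creamer_mid 0.28 [158. 172.] [0.553 0.446 0.041] [0.559 0.455 0.007]
white_dish_mid
[... 668 characters left out ...]
.77 [264. 185.] [ 0.544 -0.014  0.068] [0.523 0.002 0.086]
mouth_1 0.69 [247. 194.] [0.533 0.072 0.068] [0.545 0.064 0.058]
cart_1_grip 0.73 [280. 163.] [ 0.568 -0.115  0.119] [ 0.545 -0.095  0.138]
stand 0.64 [209. 248.] [0.431 0.306 0.   ] [0.408 0.319 0.025]
creamer_mid 0.73 [327. 168.] [ 0.516 -0.333  0.041] [ 0.527 -0.346  0.03 ]
white_dish_mid 0.7 [281. 164.] [ 0.682 -0.222  0.017] [ 0.537 -0.093  0.137]
white_dish_mid 0.69 [150. 242.] [0.559 0.459 0.017] [0.241 0.566 0.31 ]
white_dish_mid 0.47 [265. 173.] [ 0.664 -0.118  0.017] [ 0.532 -0.01   0.128]
filter 0.72 [269. 173.] [ 0.675 -0.152  0.   ] [ 0.518 -0.02   0.133]
filter 0.65 [262. 199.] [ 0.544 -0.011  0.   ] [0.521 0.007 0.022]
```

View pics/top.png

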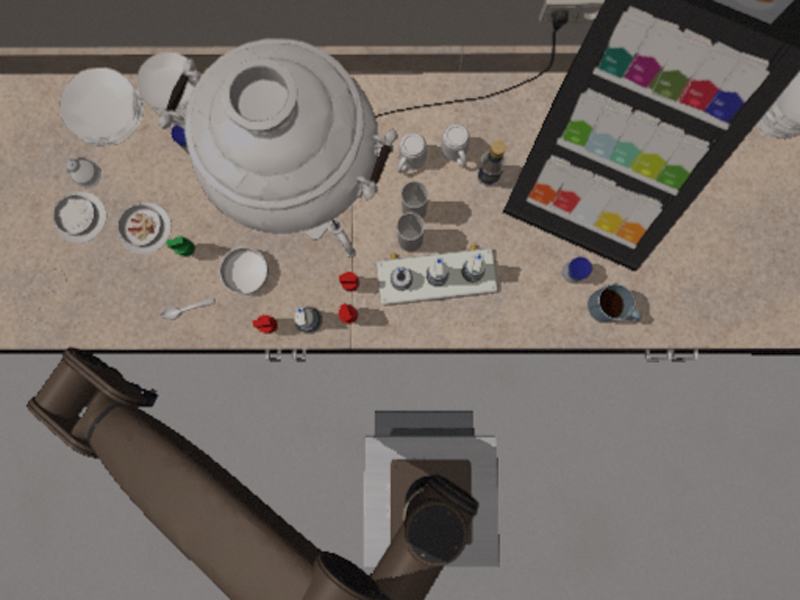

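View pics/scene.png

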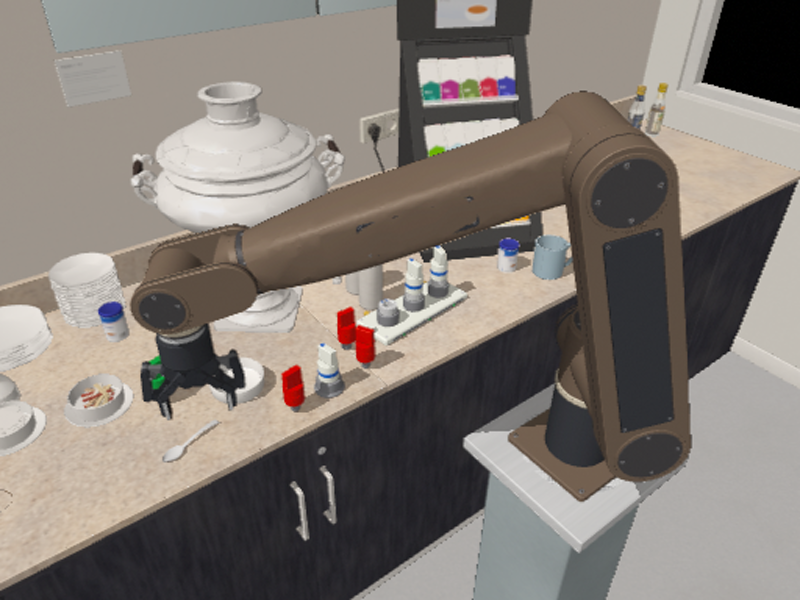

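The top picture shows the possible spares, in its 800-px coordinates. Three are red: (265,324), (348,314) and (349,281). One is green at (181,246), and two white ones sit fixed in the filter at (437,270) and (474,265). The only loose white one with a blue band is at (306,318), in the grey stand, so that is my choice. The empty well is the left one, at (401,278). Next is a close crop to check.

Run:
```python
from h import *
np.set_printoptions(precision=3,suppress=True)
p=cam("top"); a=p["pixels"][185:225,160:245]; b=p["pixels"][160:200,230:315]
im=np.vstack([cv2.resize(x,None,fx=7,fy=7,interpolation=cv2.INTER_CUBIC) for x in(a,b)])
cv2.imwrite("pics/crop.png",im[:,:,::-1])
s=ctrl.get_state(); M=R.from_quat(s["tcp_rot"]).as_matrix(); print(M)
print(M.T@(np.array([.440,.302,.25])-s["eef_pos"]))
m=cam("wrist"); print(m["mount"],m["fx"])
```

```text
[[-0.913  0.408 -0.   ]
 [ 0.408  0.913 -0.   ]
 [ 0.    -0.    -1.   ]]
[-0.279 -0.22  -0.019]
[[-0.001 -0.965 -0.263  0.066]
 [ 1.    -0.001  0.     0.   ]
 [-0.    -0.263  0.965 -0.142]
 [ 0.     0.     0.     1.   ]] 266.770420939281
```

View pics/crop.png

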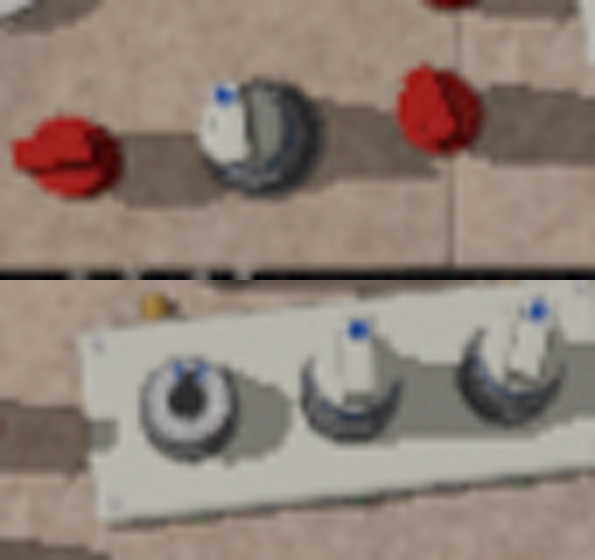

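The crop shows the white cartridge with its blue dot at (223,95) and its bar running roughly along world +x, in the grey stand. The empty hub is at (190,408), with its blue marks above it, near +x. I'm moving above the spare now.

```bash
python3 -m inch '[[0,-0.035,-0.0275,-0.01,-6],[0,-0.07,-0.055,-0.02,-12],[0,-0.10,-0.08,-0.02,-18],[0,-0.13,-0.105,-0.02,-24],[0,-0.155,-0.13,-0.02,-24]]'
python3 - <<'E'
from h import *
s=ctrl.get_state(); M=R.from_quat(s["tcp_rot"]).as_matrix(); print(s["time"],M.round(3))
print(M.T@(np.array([.438,.303,.25])-s["eef_pos"]))
E
```

```text
time: 1.47
eef_pos: [0.3647, 0.4328, 0.2519]
tcp_rot: [-0.001, 1.0, 0.0, 0.001]
contact_force: [-0.4, 0.2, 0.7]
opening: 1.0
finger_force: 0.0
1.4667 [[-1.    -0.003  0.001]
 [-0.003  1.     0.   ]
 [-0.001  0.    -1.   ]]
[-0.07296908 -0.12998033  0.00193071]
```

```bash
python3 -m inch '[[0,-0.02,-0.033,0,0],[0,-0.04,-0.066,0,0],[0,-0.057,-0.1,0,0],[0,-0.073,-0.13,0,0],[0,-0.073,-0.13,0,0]]'
python3 - <<'E'
from h import *
np.set_printoptions(precision=3,suppress=True)
p=cam("wrist"); save(p,"w1.png"); s=ctrl.get_state()
for q,z in (("spare_grip",.095),("spare_tip",.004),("stand",0)):
    for d in ctrl.tip_of(q,p)[:3]: print(q,d["score"],d["at"],atz(p,d["at"],z),dep(p,d["at"]))
# points of bar top by depth
v,u=np.mgrid[0:384,0:512]; D=p["depth"]
P=np.stack([(u-p["cx"])/p["fx"]*D,(v-p["cy"])/p["fy"]*D,D],-1)@p["T"][:3,:3].T+p["T"][:3,3]
m=(D>0)&(abs(P[...,2]-.113)<.004)&(abs(P[...,0]-.438)<.04)&(abs(P[...,1]-.303)<.04)
Q=P[m][:,:2]; print(len(Q),Q.mean(0),Q.min(0),Q.max(0)); c,sz,a=cv2.minAreaRect((Q*1000).astype(np.float32)); print(c,sz,a)
print(s["eef_pos"],np.percentile(P[m][:,2],[5,50,95]))
E
```

```text
time: 1.88
eef_pos: [0.439, 0.3, 0.2516]
tcp_rot: [0.003, 1.0, -0.001, 0.001]
contact_force: [-0.0, 0.5, 0.4]
opening: 1.002
finger_force: 0.0
spare_grip 0.73 [483.1, 300.7] [0.608 0.598 0.095] [0.427 0.37  0.324]
spare_grip 0.68 [169.3, 238.0] [0.515 0.195 0.095] [0.431 0.258 0.272]
spare_grip 0.59 [162.9, 177.7] [0.44  0.195 0.095] [0.437 0.2   0.108]
spare_tip 0.86 [189.7, 212.9] [0.517 0.199 0.004] [0.503 0.209 0.041]
spare_tip 0.8 [436.3, 264.4] [0.609 0.597 0.004] [0.605 0.592 0.011]
spare_tip 0.65 [183.3, 165.0] [0.441 0.195 0.004] [0.429 0.213 0.072]
stand 0.92 [248.3, 156.2] [0.43  0.291 0.   ] [0.413 0.294 0.111]
531 [0.43 0.3 ] [0.41  0.289] [0.451 0.311]
(430.7369079589844, 299.57177734375) (39.982120513916016, 16.011917114257812) 10.400379180908203
[0.438 0.302 0.252] [0.11  0.112 0.113]
```

View pics/w1.png

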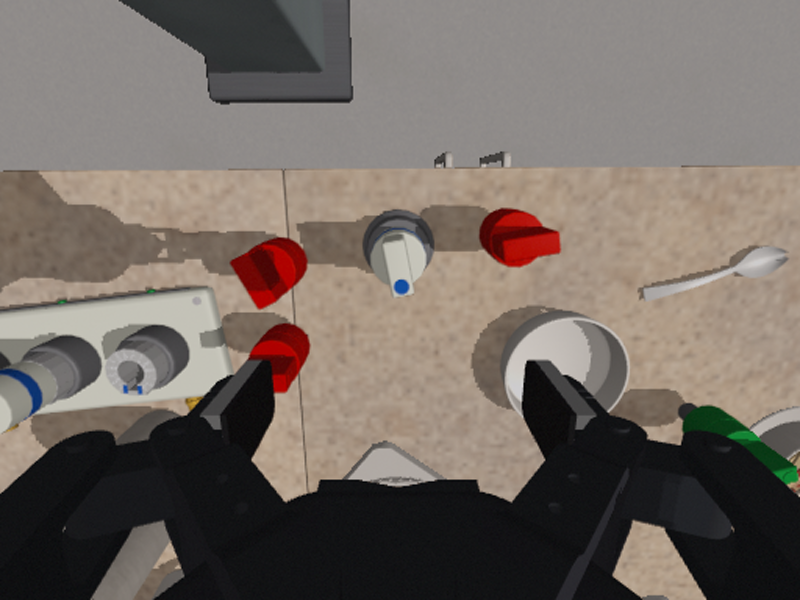

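The wrist view shows the spare bar at (400,265), with the blue dot at (401,287). It measures 40 × 16 mm with its top at 112 mm, as described. The centre is (0.431, 0.300) and the yaw is +10.4°. The empty hub shows at (128,372).

```bash
python3 -m inch '[[0,0.007,-0.003,0.035,-6],[0,0.007,-0.003,0.07,-10.4],[0,0.007,-0.003,0.105,-10.4],[0,0.007,-0.003,0.12,-10.4],[0,0.007,-0.003,0.12,-10.4]]' 50
python3 - <<'E'
from h import *
s=ctrl.get_state(); M=R.from_quat(s["tcp_rot"]).as_matrix(); print(M.round(3))
print(M.T@(np.array([.4307,.2996,.080])-s["eef_pos"]),np.degrees(np.arctan2(M[1,0],M[0,0]))%360)
E
```

```text
time: 2.5
eef_pos: [0.4254, 0.3013, 0.1262]
tcp_rot: [-0.091, 0.996, -0.002, -0.005]
contact_force: [-0.8, -0.2, -0.9]
opening: 1.0
finger_force: 0.0
[[-0.983 -0.182 -0.009]
 [-0.182  0.983 -0.004]
 [ 0.01  -0.002 -1.   ]]
[-0.00533557 -0.00250018  0.04616102] 190.48786419205962
```

```bash
python3 -m inch '[[0,0,0,0,0],[0,0,0,0,0]]'
```

```text
time: 2.67
eef_pos: [0.4302, 0.3028, 0.1331]
tcp_rot: [-0.091, 0.996, 0.001, 0.001]
contact_force: [0.9, 0.2, 0.9]
opening: 0.996
finger_force: 0.0
```

```bash
python3 -m inch '[[0,0,-0.003,0.025,0],[0,0,-0.003,0.045,0],[0,0,-0.003,0.052,0],[0.3,0,-0.003,0.052,0],[0.6,0,-0.003,0.052,0]]' 50; python3 -m inch '[[1,0,0,0,0],[1,0,0,0,0],[1,0,0,0,0],[1,0,0,0,0]]' 60
```

```text
time: 3.08
eef_pos: [0.431, 0.2991, 0.0808]
tcp_rot: [-0.09, 0.996, 0.0, 0.001]
contact_force: [0.2, 0.8, 1.0]
opening: 0.749
finger_force: 0.0
time: 3.42
eef_pos: [0.4308, 0.2989, 0.0805]
tcp_rot: [-0.09, 0.996, 0.0, 0.001]
contact_force: [0.0, 0.1, -1.3]
opening: 0.177
finger_force: 58.4
```

```bash
python3 -m inch '[[1,0,0,-0.02,0],[1,0,0,-0.05,0],[1,0,0,-0.08,0],[1,0,0,-0.11,0],[1,0,0,-0.14,0]]'; python3 -m inch '[[1,0,0,0,0],[1,0,0,0,0],[1,0,0,0,0]]'
python3 - <<'E'
from h import *
s=ctrl.get_state(); M=R.from_quat(s["tcp_rot"]).as_matrix(); print(M.round(3))
print(M.T@(np.array([.53,.16,.22])-s["eef_pos"]))
E
```

```text
time: 3.83
eef_pos: [0.4293, 0.2981, 0.22]
tcp_rot: [-0.09, 0.996, -0.0, -0.001]
contact_force: [-0.2, -0.0, -2.1]
opening: 0.176
finger_force: 58.8
time: 4.08
eef_pos: [0.4291, 0.2981, 0.2177]
tcp_rot: [-0.09, 0.996, -0.0, -0.001]
contact_force: [-1.3, 0.7, -3.9]
opening: 0.174
finger_force: 59.0
[[-0.984 -0.18  -0.002]
 [-0.18   0.984 -0.001]
 [ 0.003 -0.001 -1.   ]]
[-0.07448484 -0.15395172 -0.00244662]
```

```bash
python3 -m inch '[[1,-0.014,-0.03,0,0],[1,-0.03,-0.062,0,0],[1,-0.046,-0.094,0,0],[1,-0.062,-0.126,0,0],[1,-0.074,-0.154,0,0]]';python3 -m inch '[[1,0,0,0,0],[1,0,0,0,0],[1,0,0,0,0]]'
python3 - <<'E'
from h import *
np.set_printoptions(precision=4,suppress=True)
p=cam("wrist"); 
for d in ctrl.tip_of("mouth_1",p)[:3]: print(d["score"],d["at"],atz(p,d["at"],.068),dep(p,d["at"]))
v,u=np.mgrid[0:384,0:512]; D=p["depth"]; o=p["T"][:3,3]
P=np.stack([(u-p["cx"])/p["fx"]*D,(v-p["cy"])/p["fy"]*D,D],-1)@p["T"][:3,:3].T+o
m=(D>0)&(abs(P[...,2]-.068)<.004)&(np.hypot(P[...,0]-.53,P[...,1]-.072)<.04)
Q=P[m]; print(len(Q),np.median(Q,0)); (c,r)=cv2.minEnclosingCircle((Q[:,:2]*1000).astype(np.float32)); print(c,r)
# blue marks
im=p["pixels"].astype(int); b=(im[...,2]>im[...,0]+50)&m
print("blue",b.sum(),P[b].mean(0) if b.any() else 0)
if b.any(): d=P[b].mean(0)[:2]-np.array(c)/1000; print(d,np.degrees(np.arctan2(d[1],d[0])))
g=cv2.ximgproc if 0 else None
uv=px(p,[c[0]/1000,c[1]/1000,.068]); x,y=uv.astype(int); print(uv)
a=p["pixels"][max(y-60,0):y+60,max(x-80,0):x+80]; cv2.imwrite("pics/hub.png",cv2.resize(a,None,fx=5,fy=5,interpolation=cv2.INTER_CUBIC)[:,:,::-1])
E
```

```text
time: 4.5
eef_pos: [0.5301, 0.1583, 0.216]
tcp_rot: [-0.09, 0.996, -0.0, -0.003]
contact_force: [0.8, 0.2, -2.0]
opening: 0.179
finger_force: 59.4
time: 4.75
eef_pos: [0.5291, 0.1602, 0.2167]
tcp_rot: [-0.09, 0.996, 0.0, -0.002]
contact_force: [-0.3, 0.1, -2.5]
opening: 0.177
finger_force: 59.5
896 [0.5268 0.0703 0.0678]
(528.9872436523438, 69.8245620727539) 22.671422958374023
blue 44 [0.5446 0.0693 0.0684]
[ 0.0156 -0.0006] -2.055709375709578
[173.381  164.3062]
```

View pics/hub.png

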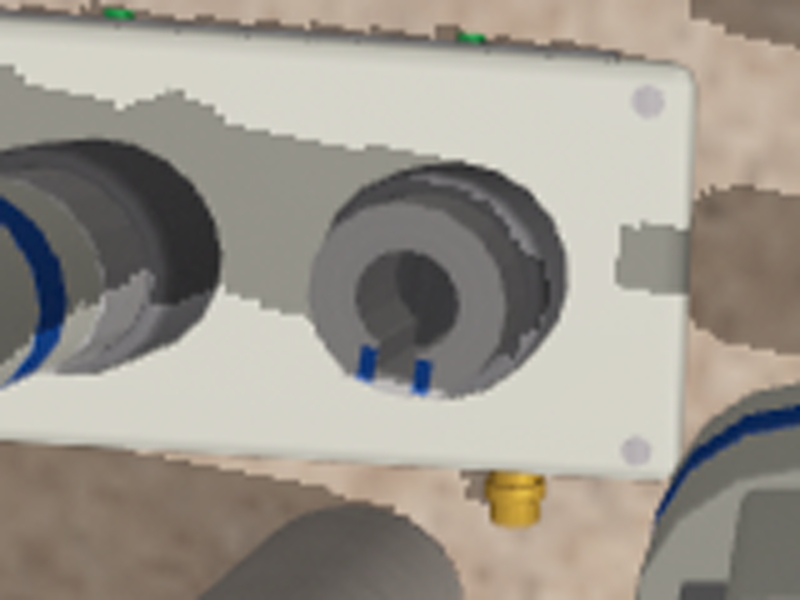

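The crop shows the empty hub with its bore at (407,300) and blue marks at (368,363) and (422,377). That puts the keyway at a world yaw of about -1°, with the hub axis near (0.5285, 0.071). The cartridge is at +10.4°, so it needs about +11.5° about tool z.

```bash
python3 -m inch '[[1,0.006,-0.03,0,4],[1,0.012,-0.06,0,8],[1,0.0167,-0.08,0,11.5],[1,0.0167,-0.0877,0.01,11.5],[1,0.0167,-0.0877,0.04,11.5]]';python3 -m inch '[[1,0,0,0.015,0],[1,0,0,0.015,0],[1,0,0,0.015,0]]'
python3 - <<'E'
from h import *
np.set_printoptions(precision=4,suppress=True)
p=cam("wrist"); s=ctrl.get_state(); M=R.from_quat(s["tcp_rot"]).as_matrix(); print(s["eef_pos"],np.degrees(np.arctan2(M[1,0],M[0,0]))%360)
print(M.T@(np.array([.5285,.071,s["eef_pos"][2]])-s["eef_pos"]))
save(p,"w3.png")
E
```

```text
time: 5.27
eef_pos: [0.5333, 0.0704, 0.1838]
tcp_rot: [0.01, 1.0, -0.0, 0.006]
contact_force: [0.7, 0.2, -1.0]
opening: 0.179
finger_force: 59.9
time: 5.52
eef_pos: [0.5286, 0.0721, 0.1628]
tcp_rot: [0.009, 1.0, 0.0, -0.002]
contact_force: [-0.9, 0.2, -1.6]
opening: 0.176
finger_force: 59.8
[0.5298 0.072  0.1644] 178.95407973856405
[ 0.0013 -0.001  -0.    ]
```

View pics/w3.png

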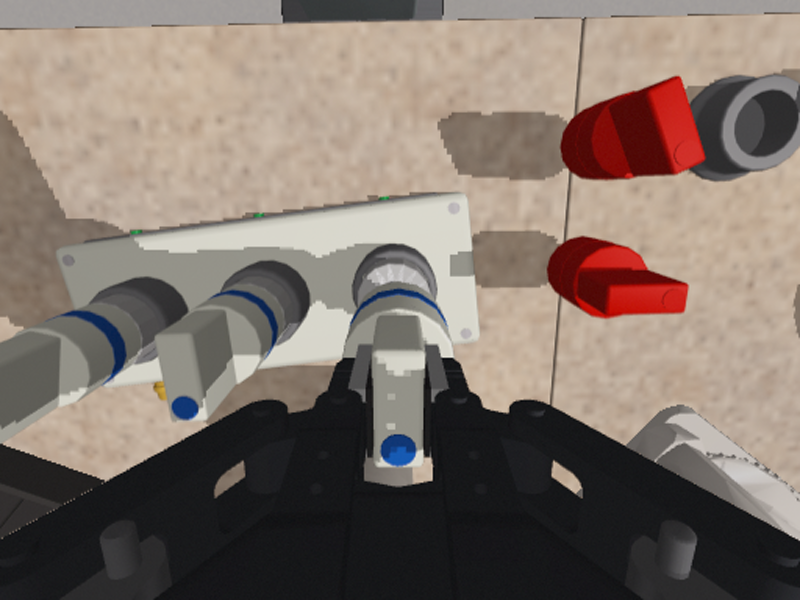

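The cartridge is held upright, its blue dot at (398,450) away from the robot, centred over the hub. I'm lowering it in small steps.

```bash
python3 -m inch '[[1,0.0007,-0.001,0.01,0],[1,0.0007,-0.001,0.018,0],[1,0.0007,-0.001,0.024,0],[1,0.0007,-0.001,0.024,0],[1,0.0007,-0.001,0.024,0]]'; python3 -m inch '[[1,0,0,0.003,0],[1,0,0,0.006,0],[1,0,0,0.008,0],[1,0,0,0.008,0]]'
```

```text
time: 5.98
eef_pos: [0.5287, 0.0701, 0.1397]
tcp_rot: [0.01, 1.0, 0.0, -0.001]
contact_force: [0.9, 0.4, -2.3]
opening: 0.176
finger_force: 59.9
time: 6.32
eef_pos: [0.5288, 0.07, 0.1318]
tcp_rot: [0.01, 1.0, 0.0, -0.0]
contact_force: [-0.7, 0.6, -2.3]
opening: 0.177
finger_force: 59.9
```

```bash
python3 -m inch '[[1,0,0,0.003,0],[1,0,0,0.006,0],[1,0,0,0.008,0],[1,0,0,0.008,0]]'; python3 -m inch '[[1,0,0,0.003,0],[1,0,0,0.006,0],[1,0,0,0.007,0],[1,0,0,0.007,0]]'
```

```text
time: 6.65
eef_pos: [0.5287, 0.07, 0.1236]
tcp_rot: [0.01, 1.0, 0.0, -0.001]
contact_force: [-0.6, 0.0, -2.7]
opening: 0.178
finger_force: 59.9
time: 6.98
eef_pos: [0.5292, 0.07, 0.1176]
tcp_rot: [0.01, 1.0, -0.0, -0.0]
contact_force: [-0.9, 0.8, -0.1]
opening: 0.176
finger_force: 60.3
```

The key has dropped in: the tip is at about 41 mm, below the 52 mm it could reach if the key were riding on the hub. Now I push the hub to its stop.

```bash
python3 -m inch '[[1,0,0,0.001,0],[1,0,0,0.002,0],[1,0,0,0.004,0],[1,0,0,0.005,0],[1,0,0,0.005,0]]'; python3 -m inch '[[1,0,0,0.002,0],[1,0,0,0.004,0],[1,0,0,0.005,0],[1,0,0,0.005,0]]'
```

```text
time: 7.4
eef_pos: [0.5294, 0.07, 0.1127]
tcp_rot: [0.01, 1.0, -0.0, 0.0]
contact_force: [-2.0, -0.3, 3.6]
opening: 0.18
finger_force: 60.8
time: 7.73
eef_pos: [0.5297, 0.07, 0.1094]
tcp_rot: [0.01, 1.0, -0.0, 0.0]
contact_force: [-5.1, -0.6, 13.1]
opening: 0.177
finger_force: 62.3
```

```bash
python3 -m inch '[[1,0.0005,0,0.001,0],[1,0.001,0,0.0015,0],[1,0.001,0,0.002,0],[1,0.001,0,0.002,0],[1,0.001,0,0.002,0]]'
python3 - <<'E'
from h import *
np.set_printoptions(precision=4,suppress=True)
p=cam("wrist"); s=ctrl.get_state(); print(s["eef_pos"],s["contact_force"])
v,u=np.mgrid[0:384,0:512]; D=p["depth"]; P=np.stack([(u-p["cx"])/p["fx"]*D,(v-p["cy"])/p["fy"]*D,D],-1)@p["T"][:3,:3].T+p["T"][:3,3]
im=p["pixels"].astype(int); b=(im[...,2]>im[...,0]+50)&(D>0)&(np.hypot(P[...,0]-.529,P[...,1]-.07)<.04)
for lo in np.arange(.06,.16,.01):
    k=b&(P[...,2]>=lo)&(P[...,2]<lo+.01)
    if k.sum()>3: print(round(lo,3),k.sum(),P[k].mean(0))
t=(D>0)&(np.hypot(P[...,0]-.529,P[...,1]-.07)<.03)&(P[...,2]>.06)&(im.min(-1)>120); h=np.histogram(P[t][:,2],np.arange(.05,.17,.004)); print(h[0],h[1])
save(p,"w4.png")
E
```

```text
time: 8.15
eef_pos: [0.5297, 0.07, 0.1094]
tcp_rot: [0.01, 1.0, -0.0, 0.001]
contact_force: [-6.1, 1.3, 18.9]
opening: 0.175
finger_force: 63.1
[0.5297 0.07   0.1094] [-7.3725  0.1742 18.4247]
0.07 62 [0.5109 0.072  0.0784]
0.08 153 [0.5113 0.072  0.0836]
0.14 361 [0.5422 0.0701 0.1413]
[   0    0   27   21   19   14    0    0    1   25   33   34   38  752
   20    4    9    6    7    8    7    8 1961   27    0    0    0    0
    0] [0.05  0.054 0.058 0.062 0.066 0.07  0.074 0.078 0.082 0.086 0.09  0.094
 0.098 0.102 0.106 0.11  0.114 0.118 0.122 0.126 0.13  0.134 0.138 0.142
 0.146 0.15  0.154 0.158 0.162 0.166]
```

View pics/w4.png

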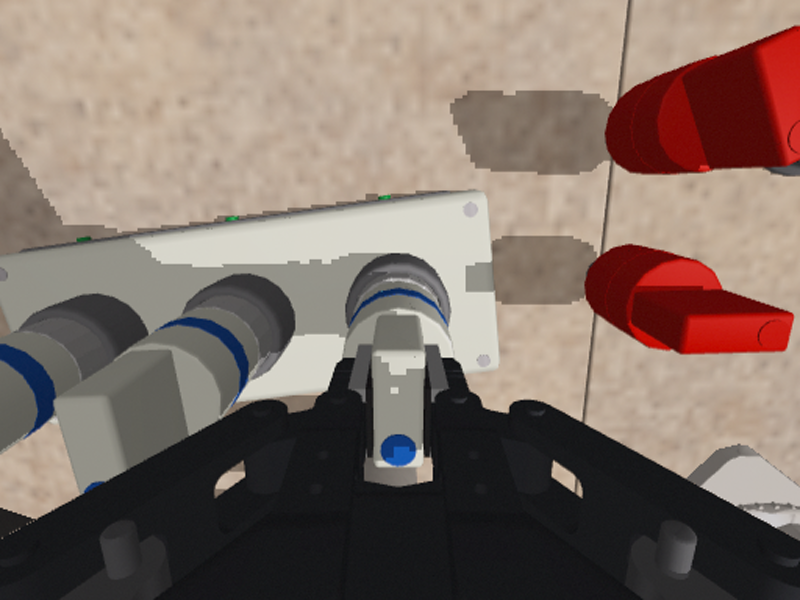

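The cartridge is seated in the left well. Its top is at 141 mm, so the tip is at about 32 mm, and the force rose from 13 to 19 N with no further motion, which means the hub is at its stop.

```bash
python3 -c "
from plant import ctrl
print(ctrl.sign_off())"
```

```text
the job is handed in; nothing more can be done
None
```

The spare cartridge is keyed into the empty left well and held down with the hub at its stop, and I handed the job in at about 8 s on the robot's clock; the hand-in gave no verdict.

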